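# Unlatch the battery pack from the charger

### The job

Someone has stood the ear defenders over the battery charger, in the way of the pack: hang them by the headband over the bar of their stand and let go of them. Then squeeze the pack's two orange side catches together, lift the pack straight up out of the charger, and finish holding it there upright by the squeezed catches, well clear above the charger (a good hand's breadth). Leave the other things on the bench where they are.

Things in the scene. Friction and masses are not known exactly. Their poses are not given: they have to be found in the camera images.
- ear_defenders: Rigid loose ear defenders, 62 (x) x 198 (y) x 184 (z) mm, 0.24 kg: yellow cups with black cushions at +y and -y (62 mm in x, 86 mm high, flat undersides, inner faces 110 mm apart), joined by a black headband arching along y. Origin midway between the cups' undersides, z up. At the start they stand on the bench, a cup on each side (+y, -y) of the charger, the band above the pack.
- crown (a point): Top centre of the headband, 184 mm above the ear_defenders' origin, same axes. Here the band is a firm pad 18 mm thick (z), flat side faces 30 mm apart in x, nearly level for 12 mm to each side in y; its underside goes on the bar. Gripped across x by its upper 13 mm, the fingertips stay above the bar.
- stand: Ear-defender stand, fixed: dark wood base 130 (x) x 100 (y) x 14 mm, origin under the base's centre on the bench. A post of 18 mm diameter at x = +55 mm carries a round dark steel bar that runs from it towards -x. The bar's top is 200 mm above the bench.
- bar_mid (a point): Middle of the free length of the bar, on its top (x = -3, z = 200 mm in the stand's frame, same axes). The bar lies along x, 16 mm thick; from here the post is at x = +49 mm (not higher than the bar), the free end at x = -55 to -69 mm, turned up 11 mm. The band goes across the bar, the cups hang at +y and -y of it, 34 mm clear of the bench.
- charger: Black battery charger, fixed, 96 (x) x 84 (y) x 45 (z) mm; origin under its centre on the bench. In its top is a well, 32 (x) x 41 (y) mm, in which the pack is latched under two lips on the +y and -y sides.
- pack: Slim battery pack, 0.24 kg, latched in the charger, axes parallel to the charger's. Black and grey head 52 (x) x 40 (y) x 40 (z) mm on the charger's top, over a 33 mm stem in the well. Origin under the stem, 12 mm above the bench when seated; the stem is out after 33 mm of lift. An orange catch stands 8 mm proud on the +y and on the -y side; squeezed, still 3 mm proud, so it is held by them.
- pack_grip (a point): Midway between the two catches at the height of their middle: 47 mm above the pack's origin, 14 mm above the charger's top, 26 mm below the head's top; axes as pack. Each catch is 26 mm wide (x) and 22 mm high (z), centred at this height; their outer faces are 54 mm apart (along y) at rest, 44 mm squeezed.
- catch_left (a joint): Travel of the catch on the pack's +y side, m: 0 at rest, latched; 0.005 pressed fully in, where it stops. It unlatches after about 3 mm. Its spring takes 1.8 N at rest and 6.3 N fully in; both must be in before the pack comes out.
- catch_right (a joint): The same for the catch on the pack's -y side.
- masking_tape: Bystander: roll of cream masking tape, 100 mm across, 25 mm high, lying flat; origin under its centre, on the bench. To be left alone.
- chisel: Bystander: chisel with a yellow handle, 253 mm long; origin under its centre, on the bench. To be left alone.
- offcut: Bystander: square offcut of wood post, 82x58x36 mm; origin under its centre, on the bench. To be left alone.
- block: Bystander: small dark wood block, 46x53x22 mm; origin under its centre, on the bench. To be left alone.

How it is judged (in metres and radians):
On the way, in this order (a step that is already met when the one before it is completed fails the run):
1. the ear defenders hang by the headband on the stand's bar, let go (x of crown in the frame of bar_mid between -0.042 and 0.042 m and y of crown in the frame of bar_mid between -0.03 and 0.03 m and z of crown in the frame of bar_mid between 0.008 and 0.028 m and angle between ear_defenders's own z axis and vertical below 0.35 rad and contact force between ear_defenders and stand above 0.5 N and contact force between ear_defenders and the arm below 0.1 N and contact force between ear_defenders and the fingers below 0.1 N and linear speed of ear_defenders below 0.1 m/s), for 0.3 s.
2. both catches are squeezed in while the pack still sits in the charger (value of joint each of catch_left, catch_right above 0.0025 m and z of pack in the frame of charger below 0.022 m), for 0.05 s.
At the end, for the whole second after the job is handed in: Ear defenders hang let go and still on the bar (crown within 42 mm of its middle along it, 30 mm across). Fingers hold the pack by both catches (each 3.5 mm in or more), still, upright within 0.3 rad, stem 60 mm or more above the charger's top and within 60 mm of its centre, touching nothing else (all of step 1 and height (world z) of pack between 0.105 and 0.4 m and horizontal distance between pack and charger below 0.06 m and angle between pack's own z axis and vertical below 0.3 rad and value of joint each of catch_left, catch_right above 0.0035 m and contact force between pack and the fingers above 2 N and contact force between pack and charger below 0.1 N and contact force between pack and ear_defenders below 0.1 N and contact force between pack and stand below 0.1 N and linear speed of pack below 0.05 m/s); the arm keeps its last pose, push and grip.
It fails at once if a bystander is moved by more than 30 mm (distance of any of masking_tape, chisel, offcut, block from where it was at the start of the episode above 0.03 m).
It also fails if it takes over 58 s, if anything falls off the work surface, if the arm or the gripper's body presses on something with over 40 N, if the wrist force passes 120 N, or if a joint passes its speed limit or range.

### The arm

A 6-joint arm with a two-finger parallel gripper is mounted at the origin on a cart in front of the work surface, level with it; the furniture and walls round the work are solid. World frame = base frame: x ahead of the robot, y to its left, z up, the work surface at z = 0. Lengths are in mm, angles in rad, forces in N, time in s.
With the tool pointing down it reaches from about 350 to 775 mm from the base axis. Payload 5.5 kg.
Tool frame: the origin (TCP) lies at the very end of the fingers, on their centre line; the grasp point (between the pads) lies 19 mm behind it; z points along the fingers, y is the line along which they close (so a half turn about z gives the same grasp; the last joint's range is limited). The gripper opens to 85 mm and grips with 20 to 120 N. Pads are 22 mm wide; open, the fingers measure 114 mm over their backs; the gripper's body (76 mm by 85 mm) begins 54 mm behind the grasp point. The pads swing forward as they close: fully open they stand 13 mm farther back than shut.
Start: joints at [1.014, 0.313, 0.046, 1.304, 0, 1.431], TCP at [232.81, 525.806, 231.323] pointing down, gripper open.
Joint ranges: [-2.76, 2.76], [-0.86, 1.69], [-1.03, 1.26], [-2.2, 2.34], [-1.47, 1.5], [-3.14, 3.14]. Speed limits (rad/s): [2.57, 2.57, 3.14, 3.14, 3.14, 3.14].

### API

Orientations are given as a unit quaternion [w, x, y, z].
In Python, from plant import * gives the robot as it stands.
- The arm moves only by the shell command python3 -m pendant 'ROWS' [OPENING] [FORCE]. ROWS is JSON, a list of rows, each a list of 2 entries, a list of its own where there are three numbers: the shift along the tool's x, y, z in m, then the turn, a rotation vector about the tool's x, y, z in degrees. A call has 1 to 20 rows; each row shifts and turns the commanded pose from where the row before left it, along the tool's axes as they then stand; what a row does not reach is not made up. A row lasts 1/12 s, in which the tool goes at most 41.7 mm and 7.16 degrees, less where a joint would pass 70% of its speed; a pose out of reach is approached as far as the arm can. A call is refused whole if a number of a shift passes 0.0417 or a number of a turn 7.16, either way. A call with a gripper value outside its range is refused whole. OPENING is the opening, from 0 (shut) to 1 (fully open), set as the call begins (- or left out, the last holds). The fingers move at their own pace and stop on an object; FORCE is the grip in N (left out, the last holds). Time passes only in rows, so rows that do not move let the fingers close. It gives the time, the measured TCP pose, the force, the opening and the grip force at its end, in the units of the state.
- get_obs(): the state, without advancing time (a new reading comes with each control period).
- grab_frame(name): name is "scene" or "top" or "wrist"; returns the picture (400x640x3 uint8, red, green, blue); there is no depth.
- calibration(name): a dict with "K" (3x3 intrinsics, pixels), "R" (3x3) and "t" (3): a world point X has camera coordinates R X + t. Camera axes: x right, y down, z forward; pixel columns grow to the right and rows downward; lengths in mm; the calibration is good to about 2 mm. A picture is of the moment at which its call begins: read the wrist's pose just before it. calibration takes no time and is no camera call; for the wrist camera it gives the pose at the moment of the call.
- hand_in(): hands the job in; it is judged then, once.
The state is a dict: "t": time; "joint_pos": joint angles; "qvel": joint speeds; "tau": joint torques, N m; "tcp_pos": TCP position; "ee_rot": TCP orientation; "force": force on the tool from outside, world axes, zero at the start; "moment": the same for the moment, N m; "finger_gap": finger opening in mm; "finger_force": force on a finger pad.
Only numpy, scipy, OpenCV 4.12 (cv2) and the standard library are available. Lean on these libraries where they do the work, as an engineer would, in place of code of your own. Each camera call takes 0.05 s, during which the arm holds its last target. There are 200 camera calls.

## Working session

There is one attempt and no reset: what is moved stays moved. The work goes in short steps, Python scripts to look and compute and a shell command to move; the robot and the scene stay as the last step left them, time stands still between calls to the robot, and variables do not carry over. Pictures are saved under pics/ and viewed, at most 10 in all, crops included, and the job is handed in when it is done.

```bash
ls; mkdir -p pics; python3 - <<'E'
from plant import *
import cv2
o=get_obs(); print(o['t'],o['tcp_pos'],o['ee_rot'],o['finger_gap'])
for n in ["scene","top"]:
    im=grab_frame(n); cv2.imwrite(f'pics/{n}0.png',im[:,:,::-1]); c=calibration(n); print(n,c['K'].tolist(),c['R'].round(4).tolist(),c['t'].round(1).tolist())
E
```

```text
pics
0.0 [232.50830438 525.33779346 230.42033835] [-3.04471277e-04  2.06885656e-01  9.78364703e-01 -8.60027743e-04] 85.22091490185718
scene [[445.26481650307966, 0.0, 319.90378554566104], [0.0, 445.26481650307966, 202.3076588055046], [0.0, 0.0, 1.0]] [[-0.8042, -0.5941, -0.0154], [-0.4427, 0.6162, -0.6514], [0.3965, -0.5171, -0.7586]] [212.7, 546.3, 928.3]
top [[379.0379644904266, 0.0, 321.1246667346187], [0.0, 379.0379644904266, 207.52348720910754], [0.0, 0.0, 1.0]] [[-0.0286, -0.9996, 0.0037], [-0.9829, 0.0275, -0.1822], [0.1821, -0.0089, -0.9832]] [-319.2, 548.9, 897.2]
```

View pics/scene0.png

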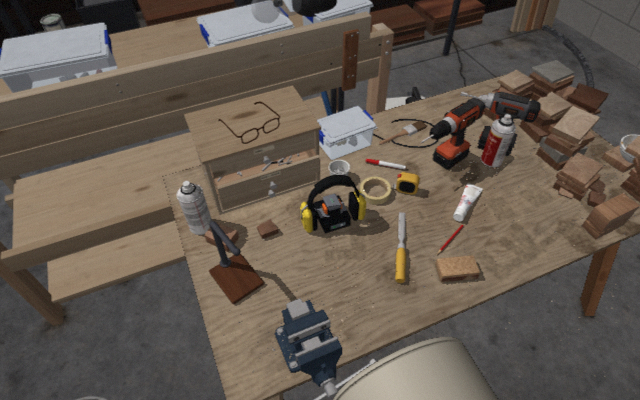

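View pics/top0.png

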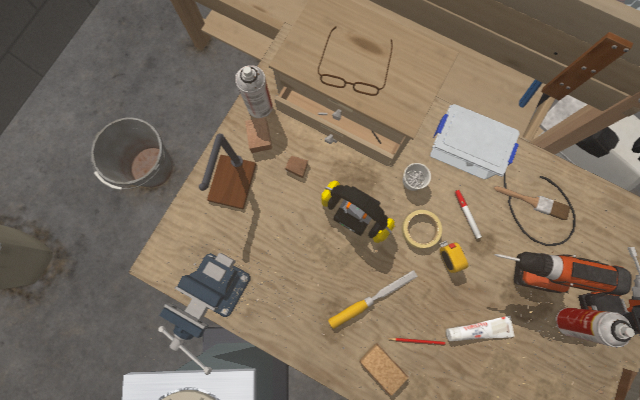

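The scene shows the ear defenders around (333,205) and the stand around (235,265). The top view shows the defenders at (357,210) and the stand at (228,175). I'll enlarge both.

```bash
cat > h.py <<'E'
from plant import *
import numpy as np, cv2
def proj(n,X,c=None):
    c=c or calibration(n); p=c['K']@(c['R']@np.array(X,float)+c['t']); return p[:2]/p[2]
def ray(n,px,c=None):
    c=c or calibration(n); d=c['R'].T@np.linalg.inv(c['K'])@np.array([*px,1.0]); o=-c['R'].T@c['t']; return o,d/np.linalg.norm(d)
def plane(n,px,z,c=None):
    o,d=ray(n,px,c); return o+d*(z-o[2])/d[2]
def tri(rs):
    A=np.zeros((3,3));b=np.zeros(3)
    for o,d in rs:
        P=np.eye(3)-np.outer(d,d);A+=P;b+=P@o
    X=np.linalg.solve(A,b); return X,[np.linalg.norm((np.eye(3)-np.outer(d,d))@(X-o)) for o,d in rs]
E
python3 - <<'E'
from h import *
for n in["scene","top"]: print(n,proj(n,get_obs()['tcp_pos']),proj(n,[0,0,0]),proj(n,[400,0,0]))
s=cv2.imread('pics/scene0.png');t=cv2.imread('pics/top0.png')
a=cv2.resize(s[165:315,170:370],None,fx=4,fy=4,interpolation=cv2.INTER_CUBIC)
b=cv2.resize(t[120:270,195:395],None,fx=4,fy=4,interpolation=cv2.INTER_CUBIC)
cv2.imwrite('pics/c1.png',a);cv2.imwrite('pics/c2.png',b)
E
```

```text
scene [ 94.97081074 680.86179141] [421.9327195  464.34936886] [275.26141747 353.57409487]
top [-133.84350341  364.20751818] [186.28832465 439.42107846] [191.93742275 268.38560638]
```

View pics/c1.png

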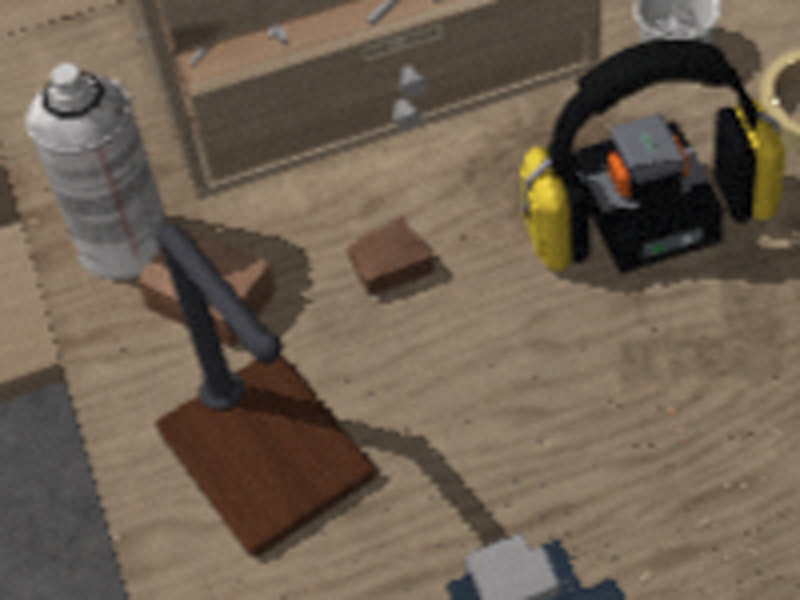

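View pics/c2.png

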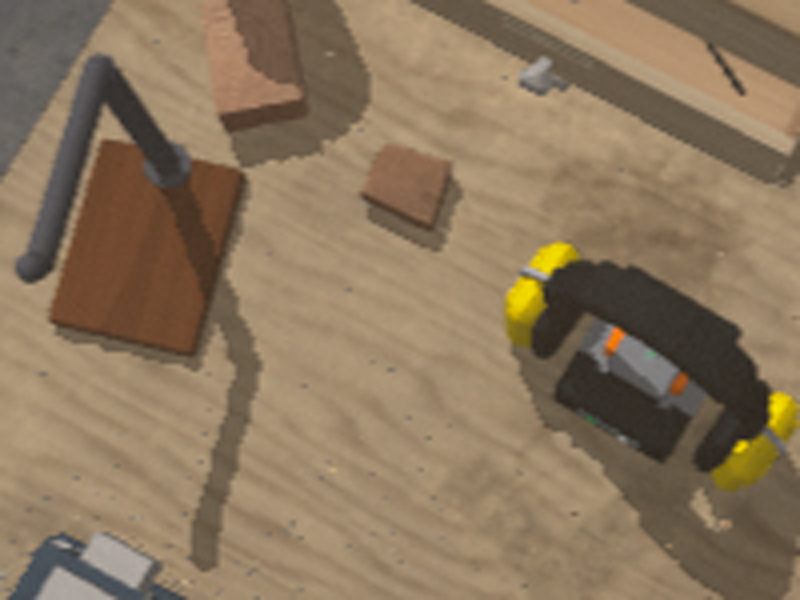

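```bash
python3 - <<'E'
from h import *
np.set_printoptions(precision=1,suppress=True)
S=lambda u,v:(170+u/4-.375,165+v/4-.375)
T=lambda u,v:(195+u/4-.375,120+v/4-.375)
for nm,n,f,cs in [("base top","top",T,[(105,140),(245,172),(195,355),(50,322)]),("base sc","scene",S,[(158,425),(278,357),(377,470),(255,555)])]:
    P=np.array([plane(n,f(*c),14)for c in cs]); print(nm,P[:,:2].tolist(),'c',P.mean(0), [np.linalg.norm(P[i]-P[i-1])for i in range(4)])
def b(nm,t,s): 
    X,r=tri([ray("top",T(*t)),ray("scene",S(*s))]); print(nm,X,np.array(r))
b("bar post end",(100,65),(172,232)); b("bar free",(32,268),(262,345))
for z in (192,):
  print("bar z192",plane("top",T(100,65),z),plane("top",T(32,268),z),plane("scene",S(172,232),z),plane("scene",S(262,345),z))
b("crown",(660,318),(655,60))
# charger top front corners, head of pack
print("chg",plane("top",T(557,395),45),plane("top",T(665,460),45))
s=cv2.imread('pics/scene0.png');t=cv2.imread('pics/top0.png')
for n,im in(("top",t),("scene",s)):
  h=cv2.cvtColor(im,cv2.COLOR_BGR2HSV)
  for c,lo,hi in(("yel",(22,180,90),(34,255,255)),("or",(3,170,100),(14,255,255))):
    m=cv2.inRange(h,lo,hi); k,l,st,ce=cv2.connectedComponentsWithStats(m)
    print(n,c,[(st[i].tolist(),ce[i].round(1).tolist())for i in range(1,k)if st[i,4]>8 and 290<ce[i][0]<420 and 150<ce[i][1]<260])
E
```

```text
base top [[697.4273846502297, -71.69683447559072], [672.6653198746259, -165.0178843620662], [549.9079468259185, -132.91307096103225], [574.4300288700193, -38.31027045974611]] c [ 623.6 -102.    14. ] [np.float64(127.44807643000239), np.float64(96.55039204407844), np.float64(126.8861366790506), np.float64(97.72933219082056)]
base sc [[693.3751455480077, -66.98523899595108], [664.8979539425642, -156.87432767189796], [547.4892458704737, -128.97262428271438], [570.229232877098, -34.29118015784718]] c [619.  -96.8  14. ] [np.float64(127.41199822175591), np.float64(94.29209248248436), np.float64(120.6785390331493), np.float64(97.3739332194802)]
bar post end [ 679.8 -114.8  190.6] [0.7 0.7]
bar free [566.  -82.3 200.5] [2.1 2.1]
bar z192 [ 679.9 -114.8  192. ] [566.2 -80.8 192. ] [ 678.  -114.3  192. ] [573.3 -85.2 192. ]
crown [ 528.9 -418.8  179.5] [3.5 3.5]
chg [ 512.2 -365.7   45. ] [ 469.5 -431.4   45. ]
top yel [([328, 181, 11, 8, 57], [333.0, 183.9]), ([321, 189, 11, 17, 119], [325.6, 196.7]), ([387, 218, 8, 12, 70], [390.0, 223.2]), ([373, 229, 16, 13, 129], [380.8, 235.3])]
top or [([363, 213, 4, 6, 13], [364.5, 215.4])]
scene yel [([357, 196, 9, 23, 132], [361.3, 206.7]), ([302, 207, 10, 25, 168], [307.0, 219.6])]
scene or [([322, 203, 5, 11, 34], [324.2, 207.7])]
```

```bash
cat >> h.py <<'E'
from scipy.spatial.transform import Rotation as Ro
def pose():
    o=get_obs(); q=o['ee_rot']; return np.array(o['tcp_pos']),Ro.from_quat([q[1],q[2],q[3],q[0]])
def sim(rows,p,R):
    for s,t in rows:
        p=p+R.apply(np.array(s)*1000); R=R*Ro.from_rotvec(np.radians(t))
    return p,R
def yawy(R):
    y=R.as_matrix()[:,1]; return np.degrees(np.arctan2(y[1],y[0]))
E
python3 - <<'E'
from h import *
np.set_printoptions(precision=1,suppress=True)
a=plane("top",(327.5,193),60);b=plane("top",(384,231),60);print("cups top",a,b,np.degrees(np.arctan2(*(a-b)[1::-1])))
print("can base",plane("scene",(170+120/4,165+272/4),0),"can top z200",plane("top",(251,72),200))
p,R=pose();print(p,yawy(R))
for sx,sy,tz,n in((-.040,.004,3.8,26),(-.040,.002,3.8,26),(-.0405,0.0035,3.8,26)):
    q,Q=sim([[[sx,sy,-.004],[0,0,tz]]]*n,p,R);print(q,yawy(Q))
    print([np.linalg.norm(sim([[[sx,sy,-.004],[0,0,tz]]]*k,p,R)[0][:2]).round() for k in range(0,27,4)])
E
```

```text
cups top [ 574.4 -351.4   60. ] [ 475.2 -486.8   60. ] 53.774158551474635
can base [ 819.9 -148.8    0. ] can top z200 [ 826.4 -184.4  200. ]
[232.5 525.4 230.5] 66.11721765293255
[ 611.9 -313.3  335.3] -32.68279264201617
[np.float64(575.0), np.float64(597.0), np.float64(619.0), np.float64(640.0), np.float64(658.0), np.float64(673.0), np.float64(684.0)]
[ 568.5 -327.9  335.4] -32.68279264201617
[np.float64(575.0), np.float64(589.0), np.float64(604.0), np.float64(619.0), np.float64(632.0), np.float64(644.0), np.float64(653.0)]
[ 604.7 -327.8  335.4] -32.68279264201617
[np.float64(575.0), np.float64(595.0), np.float64(616.0), np.float64(637.0), np.float64(656.0), np.float64(672.0), np.float64(684.0)]
```

```bash
python3 -m pendant '[[[-0.04,0.003,-0.004],[0,0,3.8]],[[-0.04,0.003,-0.004],[0,0,3.8]],[[-0.04,0.003,-0.004],[0,0,3.8]],[[-0.04,0.003,-0.004],[0,0,3.8]],[[-0.04,0.003,-0.004],[0,0,3.8]],[[-0.04,0.003,-0.004],[0,0,3.8]],[[-0.04,0.003,-0.004],[0,0,3.8]],[[-0.04,0.003,-0.004],[0,0,3.8]],[[-0.04,0.003,-0.004],[0,0,3.8]],[[-0.04,0.003,-0.004],[0,0,3.8]],[[-0.04,0.003,-0.004],[0,0,3.8]],[[-0.04,0.003,-0.004],[0,0,3.8]],[[-0.04,0.003,-0.004],[0,0,3.8]]]' 1 30 && python3 -m pendant '[[[-0.04,0.003,-0.004],[0,0,3.8]],[[-0.04,0.003,-0.004],[0,0,3.8]],[[-0.04,0.003,-0.004],[0,0,3.8]],[[-0.04,0.003,-0.004],[0,0,3.8]],[[-0.04,0.003,-0.004],[0,0,3.8]],[[-0.04,0.003,-0.004],[0,0,3.8]],[[-0.04,0.003,-0.004],[0,0,3.8]],[[-0.04,0.003,-0.004],[0,0,3.8]],[[-0.04,0.003,-0.004],[0,0,3.8]],[[-0.04,0.003,-0.004],[0,0,3.8]],[[-0.04,0.003,-0.004],[0,0,3.8]],[[-0.04,0.003,-0.004],[0,0,3.8]],[[-0.04,0.003,-0.004],[0,0,3.8]],[[0,0,0],[0,0,0]]]'
python3 - <<'E'
from h import *
p,R=pose(); o=get_obs(); print(p,yawy(R),o['joint_pos'],o['force'],R.inv().apply(np.array([529,-419,320])-p))
c=calibration('wrist'); im=grab_frame('wrist'); cv2.imwrite('pics/w1.png',im[:,:,::-1])
print(c, proj('wrist',[529,-419,184],c),proj('wrist',[619,-99,200],c))
E
```

```text
t: 1.18
tcp_pos: [607.0, 183.2, 282.7]
ee_rot: [-0.0, 0.598, 0.801, -0.0]
force: [0.3, 0.5, -1.1]
finger_gap: 85.2
finger_force: 0.0
t: 2.35
tcp_pos: [587.2, -327.5, 334.7]
ee_rot: [0.001, 0.88, 0.475, -0.001]
force: [0.2, 0.1, -0.6]
finger_gap: 85.2
finger_force: 0.0
[ 587.21326359 -327.54877158  334.6506915 ] -33.28369677526502 [-0.62685169  0.53893072  0.64126729  1.67329335 -0.00272008  1.52485457] [ 0.17124239  0.09762798 -0.55330333] [-108.35635981    1.52707164   14.94393989]
{'K': array([[306.64799459,   0.        , 316.2854035 ],
       [  0.        , 306.64799459, 193.38248099],
       [  0.        ,   0.        ,   1.        ]]), 'R': array([[ 0.83620577, -0.54841209, -0.00202281],
       [-0.52053024, -0.79484256,  0.31188712],
       [-0.17265048, -0.25974887, -0.95011701]]), 't': array([-669.25415586,  -26.84999382,  494.39058106])} [318.56991338 273.63599559] [181.99028785 -92.35588287]
```

View pics/w1.png

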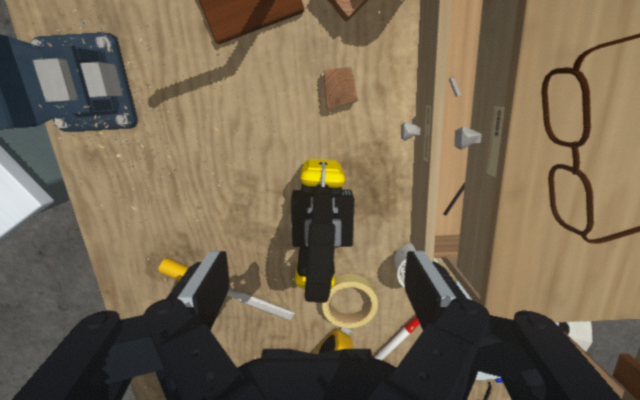

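The band runs straight up the picture, from the near cup at (322,173) to (317,300). Its centre column is about 319 at row 273, where the crown was predicted.

```bash
python3 - <<'E'
from h import *
np.set_printoptions(precision=1,suppress=True)
c=calibration('wrist'); im=cv2.imread('pics/w1.png')
g=cv2.cvtColor(im,cv2.COLOR_BGR2HSV)
m=cv2.inRange(g,(22,180,60),(34,255,255)); k,l,st,ce=cv2.connectedComponentsWithStats(m)
for i in range(1,k):
    if st[i,4]>8 and 280<ce[i][0]<350 and 140<ce[i][1]<310: print(st[i],ce[i],plane('wrist',ce[i],70,c))
for v in (240,255,265,275,285,292):
    r=g[v,285:350,2]; x=np.where(r<38)[0]+285; print(v,x.min(),x.max(),plane('wrist',(x.min(),v),184,c)[:2],plane('wrist',(x.max()+1,v),184,c)[:2])
E
```

```text
[300 159  45  29 950] [321.9 173.2] [ 581.1 -347.4   70. ]
[295 270  12  18 133] [300.1 279.9] [ 461.8 -471.3   70. ]
[330 275   5  13  42] [332.4 281. ] [ 502.4 -499.9   70. ]
240 293 348 [ 530.4 -366.6] [ 580.1 -398.8]
255 299 308 [ 525.8 -384.9] [ 534.8 -390.7]
265 298 329 [ 518.  -394.4] [ 547.2 -413.3]
275 306 316 [ 518.4 -409.6] [ 528.5 -416.1]
285 306 328 [ 511.3 -420.2] [ 532.8 -434.1]
292 306 327 [ 506.2 -427.9] [ 526.9 -441.3]
```

```bash
python3 -m pendant '[[[-0.0358,0.0005,0],[0,0,0.6]],[[-0.0358,0.0005,0],[0,0,0.6]],[[-0.0358,0.0005,0.01],[0,0,0.6]],[[0,0,0.035],[0,0,0]],[[0,0,0.035],[0,0,0]],[[0,0,0.02],[0,0,0]],[[0,0,0.01],[0,0,0]],[[0,0,0],[0,0,0]],[[0,0,0],[0,0,0]],[[0,0,0],[0,0,0]]]'
python3 - <<'E'
from h import *
p,R=pose(); print(p,yawy(R))
c=calibration('wrist'); im=grab_frame('wrist'); cv2.imwrite('pics/w2.png',im[:,:,::-1])
print(proj('wrist',[529.5,-418,184],c))
E
```

```text
t: 3.23
tcp_pos: [533.8, -411.0, 227.3]
ee_rot: [0.001, 0.885, 0.466, 0.001]
force: [-0.8, -0.2, 0.4]
finger_gap: 85.5
finger_force: 0.0
[ 533.82927998 -411.00152803  227.31354571] -34.4188835706818
[317.88184044 233.40415055]
```

View pics/w2.png

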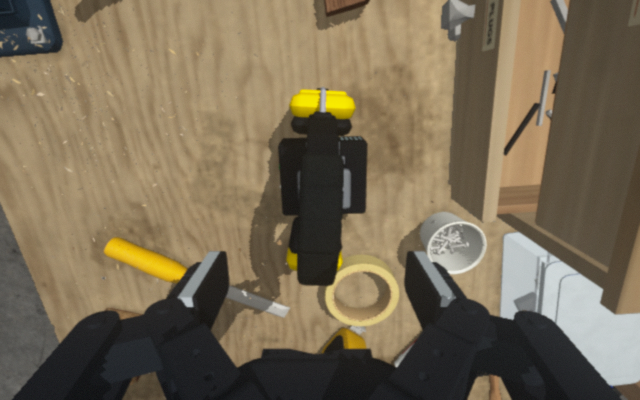

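The band is centred at column 320 between the fingers (about 2 mm off), with the cups at rows 105 and 262. I still need 8 mm along -x and 56 mm down before closing.

```bash
python3 -m pendant '[[[-0.008,0.001,0.01],[0,0,0.5]],[[0,0,0.02],[0,0,0]],[[0,0,0.016],[0,0,0]],[[0,0,0.01],[0,0,0]],[[0,0,0],[0,0,0]],[[0,0,0],[0,0,0]]]' && python3 -m pendant '[[[0,0,0],[0,0,0]],[[0,0,0],[0,0,0]],[[0,0,0],[0,0,0]],[[0,0,0],[0,0,0]],[[0,0,0],[0,0,0]],[[0,0,0],[0,0,0]],[[0,0,0],[0,0,0]],[[0,0,0],[0,0,0]],[[0,0,0],[0,0,0]],[[0,0,0],[0,0,0]]]' 0 45
```

```text
t: 3.78
tcp_pos: [528.8, -418.2, 169.1]
ee_rot: [-0.0, 0.887, 0.462, -0.0]
force: [0.5, 1.1, 0.5]
finger_gap: 85.2
finger_force: 0.0
t: 4.62
tcp_pos: [529.5, -418.6, 170.2]
ee_rot: [0.001, 0.887, 0.462, 0.0]
force: [1.2, -0.8, 5.0]
finger_gap: 28.7
finger_force: 46.0
```

```bash
python3 -m pendant '[[[0,0,-0.01],[0,0,0]],[[0,0,-0.02],[0,0,0]],[[0,0,-0.03],[0,0,0]],[[0,0,-0.03],[0,0,0]],[[0,0,-0.03],[0,0,0]],[[0,0,-0.01],[0,0,0]],[[0,0,0],[0,0,0]],[[0,0,0],[0,0,0]],[[0,0,0],[0,0,0]]]'
python3 - <<'E'
from h import *
p,R=pose(); o=get_obs(); print(p,yawy(R),o['force'],o['finger_gap'])
s=grab_frame('scene');t=grab_frame('top')
a=s[100:280,160:400];b=t[80:260,180:420]
cv2.imwrite('pics/l1.png',cv2.resize(np.hstack([a,b]),(800,300),interpolation=cv2.INTER_CUBIC)[:,:,::-1])
print(np.degrees(o['joint_pos']))
E
```

```text
t: 5.37
tcp_pos: [528.4, -417.5, 297.1]
ee_rot: [-0.002, 0.887, 0.462, -0.001]
force: [0.6, 0.4, -3.4]
finger_gap: 28.7
finger_force: 45.1
[ 528.41687693 -417.53110058  297.08703875] -34.98132751797354 [ 0.61624066  0.36699612 -3.38650494] 28.734286737910804
[-4.51382636e+01  3.02244717e+01  3.03600434e+01  9.03539674e+01
  4.19513500e-03  7.98431357e+01]
```

View pics/l1.png

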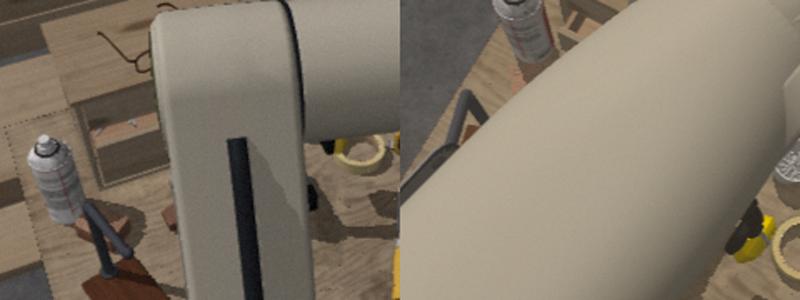

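Force shows about 3 N of extra weight and the gap is 28.7 mm, so the defenders are held, although the arm blocks both fixed cameras. The cup undersides have to clear the bar on the way across, so I'll lift higher first.

```bash
python3 -m pendant '[[[0,0,-0.015],[0,0,0]],[[0,0,-0.025],[0,0,0]],[[0,0,-0.025],[0,0,0]],[[0,0,-0.025],[0,0,0]],[[0,0,-0.015],[0,0,0]],[[0,0,0],[0,0,0]],[[0,0,0],[0,0,0]]]'; python3 - <<'E'
from h import *
p,R=pose(); print(p,yawy(R),get_obs()['joint_pos'],R.inv().apply(np.array([619,-98,p[2]])-p))
E
```

```text
t: 6.05
tcp_pos: [529.5, -418.6, 403.3]
ee_rot: [0.0, 0.887, 0.462, 0.0]
force: [0.4, -0.4, -3.3]
finger_gap: 29.1
finger_force: 45.1
[ 529.46131055 -418.60333838  403.34838751] -34.982424761695945 [-7.87849958e-01  6.24992695e-01  9.68755822e-01  1.91452206e+00
  1.06021711e-04  1.39350486e+00] [ 3.14014056e+02 -1.10448402e+02  2.45695922e-02]
```

```bash
python3 -m pendant '[[[0.01,-0.0035,0],[0,0,0]],[[0.02,-0.007,0],[0,0,0]],[[0.026,-0.0092,0],[0,0,0]],[[0.026,-0.0092,0],[0,0,0]],[[0.026,-0.0092,0],[0,0,0]],[[0.026,-0.0092,0],[0,0,0]],[[0.026,-0.0092,0],[0,0,0]],[[0.026,-0.0092,0],[0,0,0]],[[0.026,-0.0092,0],[0,0,0]],[[0.026,-0.0092,0],[0,0,0]],[[0.026,-0.0092,0],[0,0,0]],[[0.026,-0.0092,0],[0,0,0]],[[0.016,-0.006,0],[0,0,0]],[[0.008,-0.002,0],[0,0,0]]]' && python3 -m pendant '[[[0,0,0],[0,0,-3]],[[0,0,0],[0,0,-5]],[[0,0,0],[0,0,-5]],[[0,0,0],[0,0,-5]],[[0,0,0],[0,0,-2]],[[0,0,0],[0,0,0]],[[0,0,0],[0,0,0]],[[0,0,0],[0,0,0]],[[0,0,0],[0,0,0]]]'; python3 - <<'E'
from h import *
p,R=pose(); print(p,yawy(R),get_obs()['joint_pos'],R.inv().apply(np.array([619,-98,p[2]])-p))
c=calibration('wrist'); im=grab_frame('wrist'); cv2.imwrite('pics/w3.png',im[:,:,::-1])
for X in ([619,-98,200],[672,-112,192],[562,-83,205]): print(proj('wrist',X,c))
E
```

```text
t: 7.22
tcp_pos: [618.2, -94.6, 401.8]
ee_rot: [-0.002, 0.886, 0.463, -0.001]
force: [-0.1, -0.4, -2.6]
finger_gap: 28.9
finger_force: 45.1
t: 7.97
tcp_pos: [618.3, -97.8, 403.8]
ee_rot: [-0.0, 0.794, 0.608, -0.0]
force: [-0.1, -0.2, -2.0]
finger_gap: 28.6
finger_force: 45.1
[618.30089252 -97.75128094 403.75729702] -15.04172478686252 [-2.84927914e-01  4.72482639e-01  7.07852225e-01  1.80698948e+00
 -4.33288380e-05  1.54839604e+00] [-5.87631847e-02  7.39701938e-01 -6.08293841e-04]
[317.69013531 166.98875565]
[364.1867812  165.29561857]
[265.97403435 168.20129572]
```

View pics/w3.png

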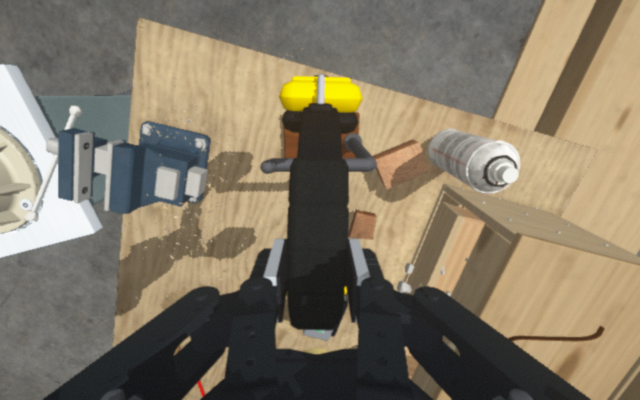

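The bar runs along row 165 from (265,166) to (373,164), as predicted. The band is square across it and well gripped, so I'll lower.

```bash
python3 -m pendant '[[[0,0,0.012],[0,0,0]],[[0,0,0.025],[0,0,0]],[[0,0,0.025],[0,0,0]],[[0,0,0.025],[0,0,0]],[[0,0,0.025],[0,0,0]],[[0,0,0.025],[0,0,0]],[[0,0,0.02],[0,0,0]],[[0,0,0.015],[0,0,0]],[[0,0,0.01],[0,0,0]],[[0,0,0.008],[0,0,0]],[[0,0,0.004],[0,0,0]],[[0,0,0],[0,0,0]],[[0,0,0],[0,0,0]],[[0,0,0],[0,0,0]]]'; python3 - <<'E'
from h import *
p,R=pose(); print(p,get_obs()['force'])
E
```

```text
t: 9.18
tcp_pos: [619.1, -97.7, 211.5]
ee_rot: [0.001, 0.793, 0.609, 0.001]
force: [0.2, -1.2, -2.1]
finger_gap: 28.5
finger_force: 45.1
[619.10879603 -97.65630123 211.45917645] [ 0.24007931 -1.16840023 -2.13569975]
```

```bash
python3 -m pendant '[[[0,0,0.002],[0,0,0]],[[0,0,0.002],[0,0,0]],[[0,0,0.001],[0,0,0]],[[0,0,0],[0,0,0]],[[0,0,0],[0,0,0]]]';  python3 -m pendant '[[[0,0,0.001],[0,0,0]],[[0,0,0.001],[0,0,0]],[[0,0,0],[0,0,0]],[[0,0,0],[0,0,0]]]'
```

```text
t: 9.6
tcp_pos: [618.4, -97.4, 205.2]
ee_rot: [-0.0, 0.793, 0.609, -0.0]
force: [0.1, 0.3, -3.0]
finger_gap: 28.6
finger_force: 45.1
t: 9.93
tcp_pos: [618.6, -97.5, 204.0]
ee_rot: [0.0, 0.793, 0.609, 0.0]
force: [-0.8, 0.5, 2.4]
finger_gap: 29.0
finger_force: 45.6
```

The force has gone from -3 N to +2.4 N, so the band rests on the bar. I'll release part way, so the fingers miss the bar's turned-up end, then go up.

```bash
python3 -m pendant '[[[0,0,0],[0,0,0]],[[0,0,0],[0,0,0]],[[0,0,0],[0,0,0]],[[0,0,0],[0,0,0]],[[0,0,0],[0,0,0]]]' 0.58;  python3 -m pendant '[[[0,0,-0.005],[0,0,0]],[[0,0,-0.01],[0,0,0]],[[0,0,-0.02],[0,0,0]],[[0,0,-0.03],[0,0,0]],[[0,0,-0.03],[0,0,0]],[[0,0,-0.03],[0,0,0]],[[0,0,-0.02],[0,0,0]],[[0,0,0],[0,0,0]],[[0,0,0],[0,0,0]]]'; python3 - <<'E'
from h import *
p,R=pose()
c=calibration('wrist'); im=grab_frame('wrist'); cv2.imwrite('pics/w4.png',im[:,:,::-1])
print(p,proj('wrist',[619,-98,218],c))
E
```

```text
t: 10.35
tcp_pos: [618.5, -97.5, 203.2]
ee_rot: [-0.0, 0.793, 0.609, 0.0]
force: [-0.6, -0.4, 0.6]
finger_gap: 49.6
finger_force: 0.0
t: 11.1
tcp_pos: [619.3, -97.7, 350.6]
ee_rot: [0.002, 0.793, 0.609, 0.001]
force: [0.5, 0.4, -1.6]
finger_gap: 49.4
finger_force: 0.0
[619.26337562 -97.70593626 350.63443328] [316.16801746 184.57297001]
```

View pics/w4.png

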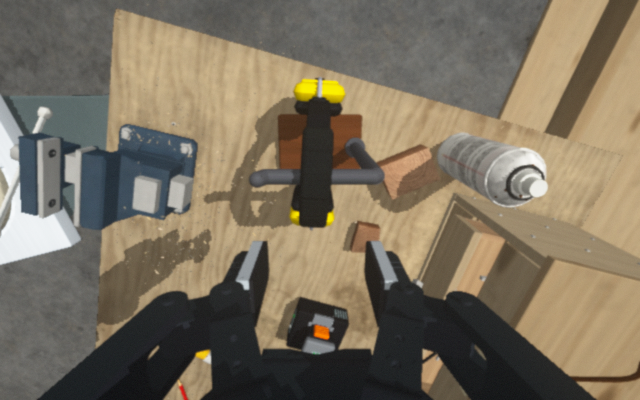

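The defenders hang on the bar, with the band crossing at (316,178) as predicted and the fingers clear. The pack and charger show at (320,325). I'll go back over the pack and turn to grip along its y axis.

```bash
python3 -m pendant '[[[-0.012,0,0],[0,0,0]],[[-0.024,0,0],[0,0,0]],[[-0.03,0,0],[0,0,0]],[[-0.03,0,0],[0,0,0]],[[-0.03,0,0],[0,0,0]],[[-0.03,0,0],[0,0,0]],[[-0.03,0,0],[0,0,0]],[[-0.03,0,0],[0,0,0]],[[-0.03,0,0],[0,0,0]],[[-0.03,0,0],[0,0,0]],[[-0.03,0,0],[0,0,0]],[[-0.02,0,0],[0,0,0]],[[-0.01,0,0],[0,0,0]]]' 1 && python3 -m pendant '[[[0,0,0.005],[0,0,-6]],[[0,0,0.005],[0,0,-6]],[[0,0,0.005],[0,0,-6]],[[0,0,0.005],[0,0,-6]],[[0,0,0.005],[0,0,-6]],[[0,0,0.005],[0,0,-6]],[[0,0,0.005],[0,0,-6]],[[0,0,0.005],[0,0,-6]],[[0,0,0.005],[0,0,-6]],[[0,0,0.005],[0,0,-6]],[[0,0,0],[0,0,-6]],[[0,0,0],[0,0,-6]],[[0,0,0],[0,0,0]],[[0,0,0],[0,0,0]],[[0,0,0],[0,0,0]]]'; python3 - <<'E'
from h import *
np.set_printoptions(precision=1,suppress=True)
p,R=pose()
c=calibration('wrist'); im=grab_frame('wrist')[:,:,::-1]; cv2.imwrite('pics/w5.png',im)
print(p,yawy(R),proj('wrist',[531,-422,85],c))
h=cv2.cvtColor(im,cv2.COLOR_BGR2HSV); m=cv2.inRange(h,(3,170,80),(16,255,255)); k,l,st,ce=cv2.connectedComponentsWithStats(m)
for i in range(1,k):
    if st[i,4]>15: print(st[i],ce[i],plane('wrist',ce[i],70,c))
u,v=proj('wrist',[531,-422,65],c).astype(int); x0=max(u-100,0);y0=max(min(v-75,250),0)
cv2.imwrite('pics/w5c.png',cv2.resize(im[y0:y0+150,x0:x0+200],None,fx=4,fy=4,interpolation=cv2.INTER_CUBIC));print(x0,y0)
E
```

```text
t: 12.23
tcp_pos: [529.4, -425.3, 345.9]
ee_rot: [-0.002, 0.794, 0.608, -0.001]
force: [0.7, 0.6, 1.0]
finger_gap: 85.6
finger_force: 0.0
t: 13.48
tcp_pos: [531.5, -421.8, 297.9]
ee_rot: [-0.0, 0.285, 0.959, 0.0]
force: [-0.8, 0.1, -0.8]
finger_gap: 85.4
finger_force: 0.0
[ 531.5 -421.8  297.9] 56.889397935613694 [315. 165.]
[ 521   27   75   47 1381] [552.1  48.8] [ 567.  -133.5   70. ]
[576 100  25  15 302] [588.6 107.1] [ 650.2 -119.3   70. ]
[529 118  25  17 260] [539.9 125.3] [ 639.2 -174.3   70. ]
[294 152   5  23 102] [296.1 163. ] [ 518.9 -441.9   70. ]
[333 152   5  23 106] [335.  163.7] [ 545.8 -402.3   70. ]
[124 189  14  10 103] [130.4 193.5] [ 436.8 -640.1   70. ]
[  0 203  25  47 688] [  8.6 229.7] [ 386.1 -809.6   70. ]
215 86
```

The two orange catches appear at (296,163) and (335,164). At z=70 they are 47.9 mm apart, against 47 expected, with midpoint (532.3,-422.1) and yaw 55.8°. I'll descend and recheck from close up.

```bash
python3 -m pendant '[[[-0.001,0,0.02],[0,0,1]],[[0,0,0.03],[0,0,0]],[[0,0,0.03],[0,0,0]],[[0,0,0.03],[0,0,0]],[[0,0,0.02],[0,0,0]],[[0,0,0.01],[0,0,0]],[[0,0,0],[0,0,0]],[[0,0,0],[0,0,0]],[[0,0,0],[0,0,0]]]'; python3 - <<'E'
from h import *
np.set_printoptions(precision=1,suppress=True)
p,R=pose()
c=calibration('wrist'); im=grab_frame('wrist')[:,:,::-1]; cv2.imwrite('pics/w6.png',im)
print(p,yawy(R))
h=cv2.cvtColor(im,cv2.COLOR_BGR2HSV); m=cv2.inRange(h,(3,170,80),(16,255,255)); k,l,st,ce=cv2.connectedComponentsWithStats(m)
for i in range(1,k):
    if st[i,4]>40 and 200<ce[i][0]<440: print(st[i],ce[i],plane('wrist',ce[i],70,c))
E
```

```text
t: 14.28
tcp_pos: [533.3, -423.4, 160.3]
ee_rot: [0.001, 0.292, 0.956, -0.001]
force: [0.3, -0.7, 0.8]
finger_gap: 85.3
finger_force: 0.0
[ 533.3 -423.4  160.3] 55.998782496341754
[343 177   8  37 232] [345.9 196. ] [ 545.1 -401.9   70. ]
[282 178   8  36 220] [285.9 196.2] [ 518.4 -441.8   70. ]
```

View pics/w6.png

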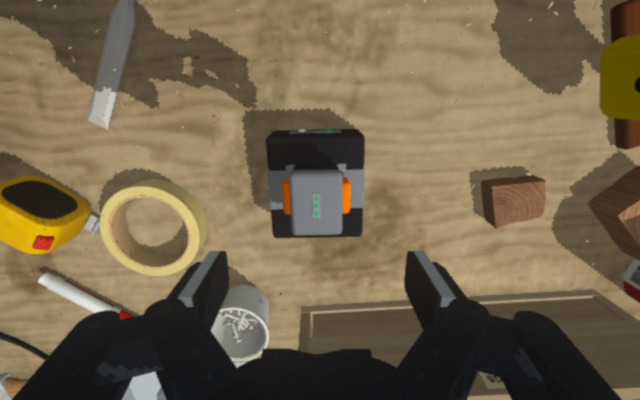

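The pack is centred between the fingers, with the head at (317,203) and the catches at columns 286 and 346. Both sides are clear. Going down.

```bash
python3 -m pendant '[[[0.001,0,0.02],[0,0,0]],[[0,0,0.03],[0,0,0]],[[0,0,0.025],[0,0,0]],[[0,0,0.015],[0,0,0]],[[0,0,0.01],[0,0,0]],[[0,0,0.004],[0,0,0]],[[0,0,0],[0,0,0]],[[0,0,0],[0,0,0]],[[0,0,0],[0,0,0]]]'; python3 - <<'E'
from h import *
for _ in range(3): print(pose()[0],get_obs()['force']); grab_frame('top')
E
```

```text
t: 15.08
tcp_pos: [532.6, -422.9, 56.1]
ee_rot: [0.001, 0.292, 0.956, -0.001]
force: [-0.1, -0.3, -0.2]
finger_gap: 85.4
finger_force: 0.0
[ 532.59334906 -422.94507281   56.12824762] [-0.0644747  -0.28197753 -0.2493554 ]
[ 532.49116882 -422.88914109   56.02508225] [-0.84646082  0.79204628  0.21816064]
[ 532.36594467 -422.74702299   55.78911141] [ 0.12982977 -0.45813112  0.12572843]
```

```bash
python3 -m pendant '[[[0,0,0.004],[0,0,0]],[[0,0,0.003],[0,0,0]],[[0,0,0],[0,0,0]],[[0,0,0],[0,0,0]]]' && python3 -m pendant '[[[0,0,0],[0,0,0]],[[0,0,0],[0,0,0]],[[0,0,0],[0,0,0]],[[0,0,0],[0,0,0]],[[0,0,0],[0,0,0]],[[0,0,0],[0,0,0]],[[0,0,0],[0,0,0]],[[0,0,0],[0,0,0]],[[0,0,0],[0,0,0]],[[0,0,0],[0,0,0]],[[0,0,0],[0,0,0]],[[0,0,0],[0,0,0]]]' 0 50
```

```text
t: 15.57
tcp_pos: [531.3, -421.7, 46.7]
ee_rot: [-0.0, 0.292, 0.956, 0.0]
force: [1.3, 0.2, -0.3]
finger_gap: 85.6
finger_force: 0.0
t: 16.57
tcp_pos: [532.2, -423.0, 48.8]
ee_rot: [0.001, 0.292, 0.956, -0.001]
force: [-0.1, -0.0, 6.3]
finger_gap: 40.4
finger_force: 52.7
```

```bash
python3 -m pendant '[[[0,0,-0.002],[0,0,0]],[[0,0,-0.003],[0,0,0]],[[0,0,0],[0,0,0]],[[0,0,0],[0,0,0]]]'; python3 - <<'E'
from h import *
np.set_printoptions(precision=1,suppress=True)
c=calibration('wrist'); im=grab_frame('wrist')[:,:,::-1]; cv2.imwrite('pics/w7.png',im)
h=cv2.cvtColor(im,cv2.COLOR_BGR2HSV); m=cv2.inRange(h,(3,170,60),(16,255,255)); k,l,st,ce=cv2.connectedComponentsWithStats(m)
for i in range(1,k):
    if st[i,4]>10 and 150<ce[i][0]<490: print(st[i],ce[i],plane('wrist',ce[i],75,c))
print(proj('wrist',[532,-422,75],c), get_obs()['force'],get_obs()['finger_gap'])
E
```

```text
t: 16.9
tcp_pos: [531.4, -421.7, 51.8]
ee_rot: [-0.0, 0.292, 0.956, 0.0]
force: [0.2, -0.3, -3.4]
finger_gap: 40.4
finger_force: 51.8
[315.  282.2] [ 0.  -0.2 -2.9] 39.69621799888438
```

The pull is only about 3 N, which is the pack's own weight, so it has unlatched. I'll lift it straight up.

```bash
python3 -m pendant '[[[0,0,-0.004],[0,0,0]],[[0,0,-0.006],[0,0,0]],[[0,0,-0.008],[0,0,0]],[[0,0,-0.01],[0,0,0]],[[0,0,-0.01],[0,0,0]],[[0,0,-0.01],[0,0,0]],[[0,0,-0.015],[0,0,0]],[[0,0,-0.015],[0,0,0]],[[0,0,-0.015],[0,0,0]],[[0,0,-0.015],[0,0,0]],[[0,0,-0.015],[0,0,0]],[[0,0,-0.008],[0,0,0]],[[0,0,-0.004],[0,0,0]],[[0,0,0],[0,0,0]],[[0,0,0],[0,0,0]],[[0,0,0],[0,0,0]],[[0,0,0],[0,0,0]]]'; python3 - <<'E'
from h import *
np.set_printoptions(precision=1,suppress=True)
c=calibration('wrist'); im=grab_frame('wrist')[:,:,::-1]; cv2.imwrite('pics/w8.png',im)
sc=grab_frame('scene')[:,:,::-1]; cv2.imwrite('pics/s8.png',sc)
w7=cv2.imread('pics/w7.png')
# head top centre predicted px if it moves with the tool, grey/green label position in both
p,R=pose(); print(p,proj('wrist',[532,-422,85],c),proj('wrist',p+[0,0,36],c))
for i in(w7,im):
    h=cv2.cvtColor(i,cv2.COLOR_BGR2HSV)
    for nm,lo,hi in(("green",(50,80,60),(85,255,255)),("or",(3,150,50),(18,255,255))):
        m=cv2.inRange(h,lo,hi); k,l,st,ce=cv2.connectedComponentsWithStats(m)
        print(nm,[(st[j].tolist(),ce[j].round(1).tolist()) for j in range(1,k) if st[j,4]>12 and 220<ce[j][0]<420])
h=cv2.cvtColor(sc,cv2.COLOR_BGR2HSV); m=cv2.inRange(h,(22,180,90),(34,255,255)); k,l,st,ce=cv2.connectedComponentsWithStats(m)
print([(st[j].tolist(),ce[j].round(1).tolist()) for j in range(1,k) if st[j,4]>30])
print(get_obs()['force'],get_obs()['finger_gap'],get_obs()['finger_force'])
E
```

```text
t: 18.37
tcp_pos: [531.2, -421.6, 186.0]
ee_rot: [-0.001, 0.292, 0.956, 0.001]
force: [-0.2, 0.8, -2.7]
finger_gap: 39.8
finger_force: 51.8
[ 531.3 -421.7  186.3] [315.4 196. ] [314.6 299.8]
green [([329, 154, 12, 6, 66], [334.5, 156.4]), ([313, 289, 8, 8, 47], [316.3, 292.6]), ([313, 302, 7, 7, 41], [316.4, 304.9]), ([313, 314, 8, 7, 43], [316.4, 317.0])]
or []
green [([324, 129, 7, 3, 19], [327.0, 130.1]), ([313, 289, 8, 8, 47], [316.3, 292.6]), ([313, 302, 8, 7, 40], [316.4, 304.8]), ([313, 314, 8, 7, 44], [316.5, 317.0])]
or [([314, 210, 6, 6, 14], [316.1, 213.0])]
[([256, 241, 12, 25, 136], [262.6, 251.9]), ([199, 270, 14, 26, 186], [205.1, 283.3])]
[ 0.3  0.2 -2.3] 40.15837942209855 51.75374060869217
```

The head's green lights stay at the same pixels after the lift, so the pack moved rigidly with the tool by about 137 mm. The force matches its weight, and the yellow cups are still at the stand in the scene view. Handing in.

```bash
python3 - <<'E'
from h import *
for X in([645,-3,80],[593,-195,80]): print(proj('scene',X))
print(hand_in())
E
```

```text
[198.99730831 284.17625647]
[264.56794343 243.57503487]
the job is handed in; nothing more can be done
None
```

The ear defenders hang released on the stand's bar, and the pack is out of the charger and held upright by its squeezed catches about 100 mm above it; I've handed the job in, but no verdict was returned.

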